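# Clip a trap cartridge into its sprung cradle

### The job

Take the trap cartridge lying on the worktop and snap it into the two spring clips of the sprung cradle, with its stub pipe in the slot of the forked post, until both ends are fully home and the cartridge lies level. Press one end home at a time and stop as soon as its clip gives: never push the cradle's sprung table down onto its stops. Leave the jar, the wash bottle and the measuring cylinder where they stand.

Things in the scene. Friction and masses are not known exactly. Their poses are not given: they have to be found in the camera images.
- trap: Loose trap cartridge, 0.24 to 0.36 kg: plain metal tube, 34 mm diameter, 124 mm long between two hexagonal end caps (40 mm across flats, 18 mm long). Starts lying on flats of its caps. Origin 20 mm under the middle of the tube axis (at first on the worktop); y along the tube, z up at the start. A brass fitting and 10 mm stub pipe stick out 24 mm from the cap at the -y end.
- trap_axis (a point): Middle of the cartridge's tube axis, 20 mm above the worktop at the start; grip the tube across here (34 mm wide). Axes as trap. Two fine dark rings on the tube stand 18 mm either side.
- trap_stub_side (a point): Point on the cartridge's tube axis 42 mm from the middle towards the stub pipe: belongs over seat_near_fork. Axes as trap.
- trap_plain_side (a point): Point on the cartridge's tube axis 42 mm from the middle towards the plain cap (black disc, no pipe): belongs over seat_far. Axes as trap.
- seat_near_fork (a point): Where the tube axis lies when home in the clip next to the forked post; moves with the sprung table; 78 mm above the worktop when that is up. y along the cradle from the fork to the far clip, z up. Clip: 16 mm long, two sprung jaws with rounded inward tips of 4 mm radius, centred 12.5 mm above this point and 15.5 mm either side; a bed 17 mm below it. The jaws stay below the tube's top.
- seat_far (a point): The same point for the other, equal clip, 84 mm from seat_near_fork; axes alike. A tube laid across the jaw tips of both clips rests there with its axis about 27 mm above the seats. Pressed over one clip it meets resistance that grows to roughly 5 to 14 N, then the jaws give, the force drops and that end goes down on its bed (the tube tilts by up to 20 degrees meanwhile).
- fork (a point): Middle of the forked post's slot at its top, level with its two prongs; the post rises 38 mm above the table's top, 50 mm beyond seat_near_fork. The slot, 38 mm wide, is open upwards; the stub pipe lies in it. Axes as seat_near_fork.
- table (a joint): How far the cradle's sprung table (76 x 166 mm, top 46 mm above the worktop when up) is pushed down, m: 0 up, 0.020 on its stops. It starts to sink under about 2 N and goes down about 1.2 mm for each further newton: some 5 to 14 mm before one clip gives; then it springs up again. Pressing both clips at once is likely to take it to its stops. Its foot is fixed to the worktop.
- septa_jar: Bystander: small clear jar with a white lid, 46 mm wide, 36 mm high, to the right of the cartridge. Origin at the centre of its underside.
- wash_vial: Bystander: small clear bottle with a screw cap, 48 mm wide, 100 mm high, behind the cradle. Origin at the centre of its underside.
- graduated_cylinder: Bystander: slim clear measuring cylinder on a wider foot, 143 mm high, at the right, in front of the vial drawers. Origin at the centre of its underside.

How it is judged:
At the end, for the whole second after the job is handed in: Both ends of the cartridge are home in their clips: each side's point on the tube axis is less than 4 mm above its seat and within 15 mm of it, stub pipe at the forked post; the table has come up again (less than 4 mm down) and the cartridge is at rest (z of trap_stub_side in the frame of seat_near_fork below 0.004 m and z of trap_plain_side in the frame of seat_far below 0.004 m and distance between trap_stub_side and seat_near_fork below 0.015 m and distance between trap_plain_side and seat_far below 0.015 m and value of joint table below 0.004 m and linear speed of trap below 0.02 m/s); the robot touches nothing.
It fails at once if the sprung table is pushed down onto its stops (19 mm or more) (value of joint table above 0.019 m).
It fails at once if the jar, the wash bottle or the measuring cylinder is moved by more than 30 mm (distance of any of septa_jar, wash_vial, graduated_cylinder from where it was at the start of the episode above 0.03 m).
It also fails if it takes over 72 s, if anything falls off the work surface, if the arm or the gripper's body presses on something with over 40 N, if the wrist force passes 120 N, or if a joint passes its speed limit or range.

### The arm

A 6-joint arm with a two-finger parallel gripper is mounted at the origin on a cart in front of the work surface, level with it; the furniture and walls round the work are solid. World frame = base frame: x ahead of the robot, y to its left, z up, the work surface at z = 0. Lengths are in m, angles in rad, forces in N, time in s.
With the tool pointing down it reaches from about 0.375 to 0.9 m from the base axis. Payload 3.1 kg.
Tool frame: the origin (TCP) lies on the centre line of the jaws, within the pads' length; the fingertips stand robot.nose_length ahead of it and the grasp point (between the pads) lies 6 mm ahead of it (robot.nose_length is the distance from the TCP to the fingertips, in m); z points along the fingers, y is the line along which they close (so a half turn about z gives the same grasp; the last joint's range is limited). The gripper opens to 87 mm and grips with 3 to 60 N. Pads are 19 mm wide; open, the fingers measure 117 mm over their backs; the gripper's body (75 mm by 190 mm) begins 51 mm behind the grasp point.
Start: joints at [-1.383, 0.527, 1.433, -0, 1.181, -0.178], TCP at [0.224, -0.583, 0.248] pointing down, gripper open.
Joint ranges: [-3.08, 3.08], [-0.75, 2.2], [0.22, 2.44], [-1.43, 4.57], [0, 2.65], [-2.85, 2.85]. Speed limits (rad/s): [2.79, 2.79, 3.14, 3.14, 3.14, 3.14].

### API

Orientations are given as a unit quaternion [x, y, z, w].
In Python, from rig import robot gives the robot as it stands.
- The arm moves only by the shell command python3 -m crank 'ROWS' [FORCE]. ROWS is JSON, one flat list of numbers, 7 for each row, row after row: the shift along the tool's x, y, z in mm, then the turn, a rotation vector about the tool's x, y, z in degrees, then the closure in counts, from 0 (fully open) to 255 (shut). In form: [x, y, z, ax, ay, az, fingers, x, y, z, ax, ay, az, fingers, ...]. A call has exactly 5 rows; each row is the pose to reach, as a shift and turn from the pose commanded when the call began, along the tool's axes at that moment; what a row does not reach only later rows make up. A row lasts 1/12 s, in which the tool goes at most 41.7 mm and 7.16 degrees, less where a joint would pass 70% of its speed; a pose out of reach is approached as far as the arm can. A call with a gripper value outside its range is refused whole. The fingers move at their own pace and stop on an object; FORCE is the grip in N (left out, the last holds). Time passes only in rows, so rows that repeat a pose let the fingers close, or fill a call up. It gives the time, the measured TCP pose, the force, the opening and the grip force at its end, in the units of the state.
- robot.get_obs(): the state, without advancing time (a new reading comes with each control period).
- robot.camera(name): name is "side" or "top" or "wrist"; returns a dict with "pixels" (400x640x3 uint8, red, green, blue), "intrinsics" (3x3 intrinsics, pixels), "k1" (the pictures are not rectified: a ray, as slopes to the right and down, at radius r is drawn at 1 + k1 r^2 times it, then the intrinsics apply), "extrinsics" (4x4, takes a point from camera to world coordinates); the wrist camera has in their place "mount" (4x4, takes a point from camera to tool coordinates, whose origin is the TCP and whose axes are the flange's). Camera axes: x right, y down, z forward; pixel columns grow to the right and rows downward; lengths in m; the calibration is good to about 2 mm. A picture is of the moment at which its call begins: read the wrist's pose just before it. There is no depth.
- robot.hand_in(): hands the job in; it is judged then, once.
The state is a dict: "time": time; "q": joint angles; "joint_velocities": joint speeds; "joint_torque": joint torques, N m; "position": TCP position; "tool_rot": TCP orientation; "ft_force": force on the tool from outside, world axes, zero at the start; "moment": the same for the moment, N m; "grip_width": finger opening in m; "grip_force": force on a finger pad.
Only numpy, scipy, OpenCV 4.12 (cv2) and the standard library are available. Lean on these libraries where they do the work, as an engineer would, in place of code of your own. Each camera call takes 0.05 s, during which the arm holds its last target. There are 200 camera calls.

## Working session

There is one attempt and no reset: what is moved stays moved. The work goes in short steps, Python scripts to look and compute and a shell command to move; the robot and the scene stay as the last step left them, time stands still between calls to the robot, and variables do not carry over. Pictures are saved under pics/ and viewed, at most 10 in all, crops included, and the job is handed in when it is done.

```bash
mkdir -p pics; ls; cat > h.py <<'E'
import numpy as np, cv2
from scipy.spatial.transform import Rotation as R
from rig import robot
def ray(c,uv,T=None):
    K=np.array(c["intrinsics"]);k1=c["k1"]
    d=np.array([(uv[0]-K[0,2])/K[0,0],(uv[1]-K[1,2])/K[1,1]])
    s=d.copy()
    for _ in range(20): s=d/(1+k1*(s@s))
    T=np.array(c["extrinsics"]) if T is None else T
    return T[:3,3],T[:3,:3]@np.array([s[0],s[1],1.])
def onz(c,uv,z,T=None):
    o,d=ray(c,uv,T); return o+d*(z-o[2])/d[2]
def proj(c,p,T=None):
    T=np.array(c["extrinsics"]) if T is None else T
    q=np.linalg.inv(T)@np.append(p,1); s=q[:2]/q[2]; s=s*(1+c["k1"]*(s@s)); K=np.array(c["intrinsics"])
    return K[0,0]*s[0]+K[0,2],K[1,1]*s[1]+K[1,2]
def wristT(c,o):
    T=np.eye(4);T[:3,:3]=R.from_quat(o["tool_rot"]).as_matrix();T[:3,3]=o["position"];return T@np.array(c["mount"])
def save(c,n): cv2.imwrite(n,c["pixels"][:,:,::-1])
def pos(): return robot.get_obs()
E
python3 - <<'E'
from h import *
np.set_printoptions(precision=4,suppress=True)
o=pos();print(o, robot.nose_length)
for n in("top","side"):
    c=robot.camera(n);save(c,f"pics/{n}0.png");np.save(f"{n}0.npy",c,allow_pickle=True);print(n,c["extrinsics"],c["intrinsics"],c["k1"])
print(R.from_quat(o["tool_rot"]).as_matrix())
E
```

```text
pics
{'time': 0.0, 'q': array([-1.3825,  0.5285,  1.4339, -0.    ,  1.1814, -0.1785]), 'joint_velocities': array([ 0.    ,  0.0002,  0.0005,  0.0006, -0.0003, -0.0017]), 'joint_torque': array([  0.0011, -44.0042, -17.6591,   0.0635,   0.058 ,  -0.0001]), 'position': array([ 0.224 , -0.5827,  0.2466]), 'tool_rot': array([ 0.9832,  0.1824, -0.    , -0.0011]), 'ft_force': array([-0.6472,  0.7261,  0.7043]), 'moment': array([-0.0128,  0.0023,  0.025 ]), 'grip_force': 0.0, 'grip_width': 0.08686922069392428} 0.025
top [[ 0.0126 -0.9917  0.1283  0.2967]
 [-0.9996 -0.0157 -0.0229  0.0103]
 [ 0.0247 -0.1279 -0.9915  1.1509]
 [ 0.      0.      0.      1.    ]] [[383.8681   0.     318.9569]
 [  0.     383.8681 195.0327]
 [  0.       0.       1.    ]] 0.03285026598847142
side [[-0.6642 -0.349   0.6611 -0.3182]
 [-0.7474  0.3283 -0.5776  0.6429]
 [-0.0155 -0.8777 -0.4789  0.6354]
 [ 0.      0.      0.      1.    ]] [[457.9412   0.     312.9009]
 [  0.     457.9412 198.7354]
 [  0.       0.       1.    ]] -0.054882678131943835
[[ 0.9335  0.3586 -0.0004]
 [ 0.3586 -0.9335  0.0021]
 [ 0.0004 -0.0021 -1.    ]]
```

View pics/top0.png

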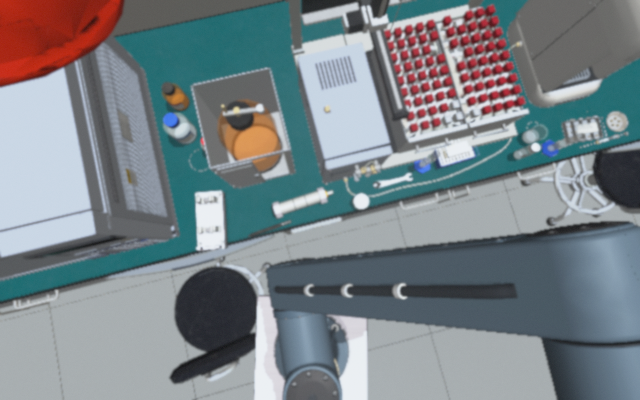

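View pics/side0.png

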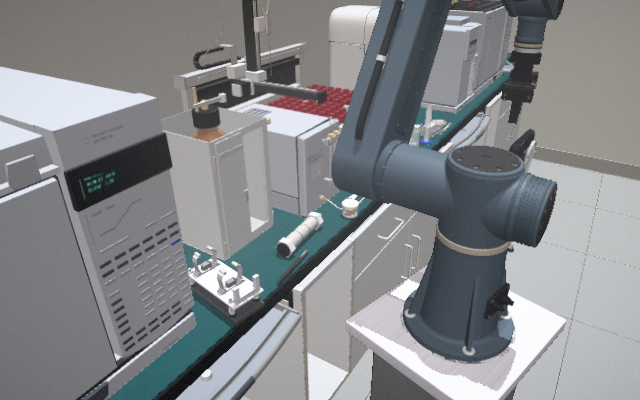

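The top view shows the cradle around (210,220), the cartridge around (300,203) with its stub to the right at (330,193), and the jar at (361,202). In the side view the cradle is at (225,282) and the cartridge at (300,235). I'll enlarge both.

```bash
python3 - <<'E'
from h import *
np.set_printoptions(precision=4,suppress=True)
t=np.load("top0.npy",allow_pickle=True).item();s=np.load("side0.npy",allow_pickle=True).item()
a=t["pixels"][170:270,180:380][:,:,::-1];b=s["pixels"][190:330,170:370][:,:,::-1]
im=np.vstack([cv2.resize(a,(800,400)),cv2.resize(b[:,:140],(286,200)),][:1])
im=cv2.resize(a,(520,260),interpolation=2)
im2=cv2.resize(b,(486,340),interpolation=2)
W=np.zeros((600,520,3),np.uint8);W[:260]=im;W[260:,:486]=im2
cv2.imwrite("pics/c1.png",cv2.resize(W,(520,600)))
for uv in[(276,210),(327,193)]: print(onz(t,uv,.02))
for uv in[(361,202)]: print('jar',onz(t,uv,.036))
for uv in[(200,193),(223,193),(197,249),(223,249)]: print('table',onz(t,uv,.046))
E
```

```text
[0.3965 0.1103 0.02  ]
[ 0.4495 -0.0396  0.02  ]
jar [ 0.4223 -0.1389  0.036 ]
table [0.4401 0.3268 0.046 ]
table [0.4412 0.2614 0.046 ]
table [0.2809 0.3267 0.046 ]
table [0.2816 0.2542 0.046 ]
```

View pics/c1.png

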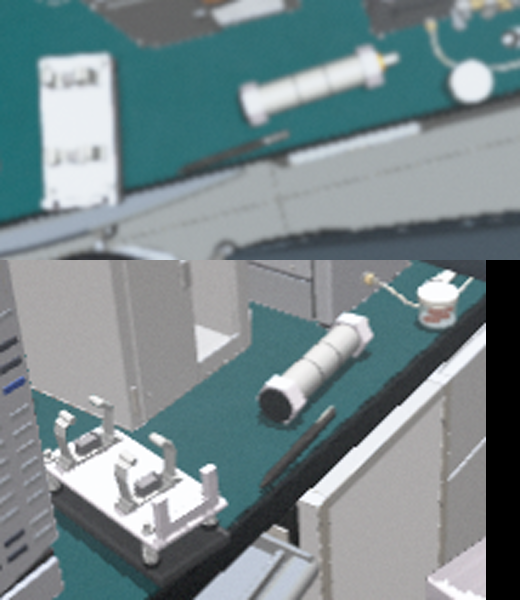

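```bash
cat >> h.py <<'E'
def toolrel(p,yaw=None):
    "shift mm in tool axes to get TCP to p, and turn deg about tool z so that tool y is along world angle yaw(deg, mod 180), tool pointing down"
    o=pos();M=R.from_quat(o["tool_rot"]);d=M.inv().apply(np.array(p)-o["position"])*1000
    out=[d.round(1)]
    if yaw is not None:
        for k in(0,180):
            a=np.radians(yaw+k);y=np.array([np.cos(a),np.sin(a),0]);z=np.array([0,0,-1.]);G=R.from_matrix(np.c_[np.cross(y,z),y,z])
            out.append((M.inv()*G).as_rotvec(degrees=True).round(2))
    return out
E
python3 - <<'E'
from h import *
np.set_printoptions(precision=4,suppress=True)
t=np.load("top0.npy",allow_pickle=True).item()
f=lambda x,y:(x/2.6+180,y/2.6+170)
A=onz(t,f(246,104),.02);B=onz(t,f(378,67),.02);print(A,B,np.linalg.norm(A-B),(A+B)/2)
d=A-B;print(np.degrees(np.arctan2(d[1],d[0])))
F=[onz(t,f(*p),.094) for p in[(47,76),(98,77),(53,155),(102,155)]];print(F)
print((F[0]+F[1])/2,(F[2]+F[3])/2)
yaw=np.degrees(np.arctan2(d[1],d[0]))+90
print(pos()["q"],toolrel([.415,.035,.2],yaw))
print(robot.camera("wrist")["mount"],robot.camera("wrist")["intrinsics"])
E
```

```text
[0.3965 0.1143 0.02  ] [ 0.4411 -0.0349  0.02  ] 0.1557825751621984 [0.4188 0.0397 0.02  ]
106.64623238718356
[array([0.4166, 0.3174, 0.094 ]), array([0.4163, 0.2641, 0.094 ]), array([0.3337, 0.3067, 0.094 ]), array([0.3343, 0.2561, 0.094 ])]
[0.4165 0.2907 0.094 ] [0.334  0.2814 0.094 ]
[-1.3825  0.5284  1.4338 -0.0001  1.1814 -0.1785] [array([ 399.8, -508.1,   47.8]), array([-0.1 ,  0.08, 94.37]), array([ -0.08,  -0.1 , -85.63])]
[[ 0.0012 -0.9564 -0.2921  0.0808]
 [ 1.      0.0014 -0.0002  0.0002]
 [ 0.0006 -0.2921  0.9564 -0.1375]
 [ 0.      0.      0.      1.    ]] [[349.0687   0.     320.5109]
 [  0.     349.0687 195.5972]
 [  0.       0.       1.    ]]
```

```bash

python3 -m crank '[20,-25,0,0,0,0,0, 40,-50,0,0,0,0,0, 60,-76,0,0,0,0,0, 80,-101,0,0,0,0,0, 100,-127,0,0,0,0,0]'
python3 -m crank '[20,-25,0,0,0,0,0, 40,-50,0,0,0,0,0, 60,-76,0,0,0,0,0, 80,-101,0,0,0,0,0, 100,-127,0,0,0,0,0]'
python3 -m crank '[20,-25,0,0,0,0,0, 40,-50,0,0,0,0,0, 60,-76,0,0,0,0,0, 80,-101,0,0,0,0,0, 100,-127,0,0,0,0,0]'
python3 -m crank '[20,-25,10,0,0,0,0, 40,-50,20,0,0,0,0, 60,-76,30,0,0,0,0, 80,-101,40,0,0,0,0, 100,-127,48,0,0,0,0]'
python3 -m crank '[0,0,0,0,0,-7,0, 0,0,0,0,0,-14,0, 0,0,0,0,0,-21,0, 0,0,0,0,0,-28,0, 0,0,0,0,0,-35,0]'
python3 -m crank '[0,0,0,0,0,-7,0, 0,0,0,0,0,-14,0, 0,0,0,0,0,-21,0, 0,0,0,0,0,-28,0, 0,0,0,0,0,-35,0]'
python3 -m crank '[0,0,0,0,0,-5,0, 0,0,0,0,0,-10,0, 0,0,0,0,0,-15.6,0, 0,0,0,0,0,-15.6,0, 0,0,0,0,0,-15.6,0]'
python3 - <<'E'
from h import *
o=pos();c=robot.camera("wrist");save(c,"pics/w1.png");np.save("w1.npy",[c,o]);print(o["position"],o["tool_rot"],o["q"])
E
```

```text
time: 0.62
position: [0.2721, -0.4275, 0.2474]
tool_rot: [0.983, 0.182, 0.0, -0.0]
ft_force: [0.5, 0.5, 0.8]
grip_width: 0.0873
grip_force: 0.0
time: 1.03
position: [0.32, -0.2732, 0.2476]
tool_rot: [0.983, 0.182, 0.0, 0.0]
ft_force: [1.2, 0.0, -0.2]
grip_width: 0.087
grip_force: 0.0
time: 1.45
position: [0.3678, -0.1188, 0.2477]
tool_rot: [0.983, 0.182, 0.0, 0.0]
ft_force: [0.9, 0.2, -0.6]
grip_width: 0.087
grip_force: 0.0
time: 1.87
position: [0.4155, 0.0358, 0.199]
tool_rot: [0.983, 0.182, -0.0, 0.0]
ft_force: [0.0, -1.2, -0.1]
grip_width: 0.0869
grip_force: 0.0
time: 2.28
position: [0.4154, 0.0345, 0.1995]
tool_rot: [0.881, 0.473, -0.0, -0.0]
ft_force: [0.4, -0.5, -0.8]
grip_width: 0.0867
grip_force: 0.0
time: 2.7
position: [0.4148, 0.0342, 0.1994]
tool_rot: [0.699, 0.715, -0.0, -0.0]
ft_force: [-0.1, 0.6, -1.2]
grip_width: 0.087
grip_force: 0.0
time: 3.12
position: [0.4154, 0.0343, 0.1996]
tool_rot: [0.599, 0.801, 0.0, 0.0]
ft_force: [0.8, 0.1, -0.4]
grip_width: 0.0868
grip_force: 0.0
[0.41539473 0.03428444 0.19956704] [5.98546079e-01 8.01088378e-01 4.27322072e-05 1.30151530e-05] [-1.87260634e-01  3.32627189e-01  1.98557819e+00  8.91247570e-05
  8.23326370e-01 -4.74747657e-01]
```

View pics/w1.png

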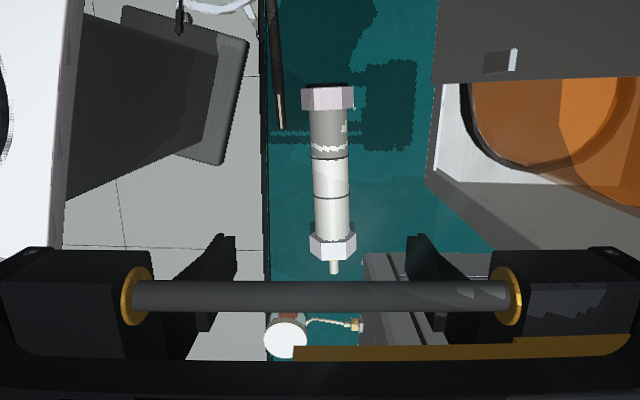

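The wrist view shows the cartridge upright in the picture. Its rings are at about (329.5,157.5) and (331.5,198), the plain cap is at the top (328,90) and the stub at (334,268).

```bash
python3 - <<'E'
from h import *
np.set_printoptions(precision=4,suppress=True)
c,o=np.load("w1.npy",allow_pickle=True);T=wristT(c,o)
r1=onz(c,(329.5,157.5),.037,T);r2=onz(c,(331.5,198),.037,T);print(r1,r2,np.linalg.norm(r1-r2))
a=onz(c,(328,97),.04,T);b=onz(c,(333,246),.03,T);print(a,b)
d=a-b;yaw=np.degrees(np.arctan2(d[1],d[0]));print(yaw,(r1+r2)/2)
m=(r1+r2)/2; print(toolrel([m[0],m[1],.026],yaw+90))
E
```

```text
[0.4166 0.0591 0.037 ] [0.4291 0.0244 0.037 ] 0.03696041215494082
[0.4005 0.1075 0.04  ] [ 0.4455 -0.0235  0.03  ]
108.9602436552293 [0.4229 0.0417 0.037 ]
[array([  5.1,   9.2, 173.6]), array([  0.  ,  -0.01, 177.52]), array([ 0.01,  0.  , -2.48])]
```

```bash

python3 -m crank '[2,4,30,0,0,-2.5,0, 5,9,60,0,0,-2.5,0, 5,9,90,0,0,-2.5,0, 5,9,115,0,0,-2.5,0, 5,9,130,0,0,-2.5,0]'
python3 -m crank '[0,0,12,0,0,0,0, 0,0,24,0,0,0,0, 0,0,34,0,0,0,0, 0,0,39,0,0,0,0, 0,0,39,0,0,0,0]'
python3 -m crank '[0,0,0,0,0,0,150, 0,0,0,0,0,0,180, 0,0,0,0,0,0,200, 0,0,0,0,0,0,200, 0,0,0,0,0,0,200]' 40
python3 -m crank '[0,0,0,0,0,0,200, 0,0,0,0,0,0,200, 0,0,0,0,0,0,200, 0,0,0,0,0,0,200, 0,0,0,0,0,0,200]' 40
```

```text
time: 3.58
position: [0.417, 0.0422, 0.0674]
tool_rot: [0.581, 0.814, -0.003, -0.005]
ft_force: [-10.0, -2.8, 4.1]
grip_width: 0.087
grip_force: 0.0
time: 4.0
position: [0.4168, 0.0423, 0.0292]
tool_rot: [0.581, 0.814, -0.003, -0.006]
ft_force: [-6.7, -2.8, -2.2]
grip_width: 0.0866
grip_force: 0.0
time: 4.42
position: [0.4168, 0.0423, 0.0297]
tool_rot: [0.581, 0.814, -0.003, -0.006]
ft_force: [-8.2, -3.4, -4.9]
grip_width: 0.0618
grip_force: 0.0
time: 4.83
position: [0.417, 0.0423, 0.0298]
tool_rot: [0.581, 0.814, -0.003, -0.006]
ft_force: [-7.6, -3.2, -4.2]
grip_width: 0.0332
grip_force: 40.0
```

Gripped (33 mm, 40 N). The gripper body is brushing the cabinet at +x with about 8 N, so I'll ease away and lift.

```bash

python3 -m crank '[0,-5,-2,0,0,0,200, 0,-10,-6,0,0,0,200, 0,-15,-14,0,0,0,200, 0,-20,-30,0,0,0,200, 0,-25,-50,0,0,0,200]' 40
python3 -m crank '[0,0,-25,0,0,0,200, 0,0,-50,0,0,0,200, 0,0,-80,0,0,0,200, 0,0,-100,0,0,0,200, 0,0,-120,0,0,0,200]' 40
python3 - <<'E'
from h import *
np.set_printoptions(precision=4,suppress=True)
print(pos()["q"],pos()["position"],toolrel([.30,.2,.2],97))
c=robot.camera("side");save(c,"pics/s2.png")
E
```

```text
time: 5.25
position: [0.3984, 0.0333, 0.0809]
tool_rot: [0.58, 0.814, -0.0, -0.001]
ft_force: [0.5, 0.4, -2.8]
grip_width: 0.0329
grip_force: 40.0
time: 5.67
position: [0.3987, 0.0334, 0.2028]
tool_rot: [0.58, 0.814, 0.001, 0.001]
ft_force: [0.4, 0.3, -4.2]
grip_width: 0.0329
grip_force: 40.0
[-0.1976  0.3056  2.0212  0.0001  0.8123 -0.5306] [0.3987 0.0334 0.2028] [array([189.7, -38.8,   2.4]), array([  0.06,   0.15, -77.93]), array([  0.15,  -0.06, 102.07])]
```

View pics/s2.png

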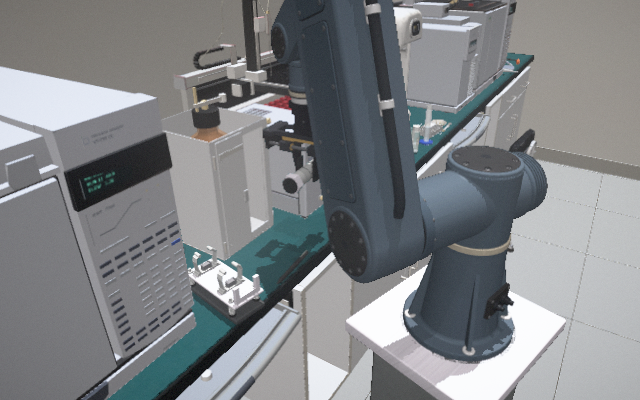

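```bash
python3 - <<'E'
from h import *
np.set_printoptions(precision=4,suppress=True)
t=np.load("top0.npy",allow_pickle=True).item()
for n,uv,z in[("GC",(175,232),0),("GC2",(160,150),0),("GC3",(152,100),0),("boxfrontL",(235,187),0),("boxfrontR",(293,172),0),("bottle",(180,130),.09)]:
    print(n,onz(t,uv,z))
E
```

```text
GC [0.3291 0.4065 0.    ]
GC2 [0.5751 0.4657 0.    ]
GC3 [0.7311 0.4991 0.    ]
boxfrontL [0.466  0.2369 0.    ]
boxfrontR [0.515  0.0636 0.    ]
bottle [0.612  0.3785 0.09  ]
```

```bash

python3 -m crank '[0,0,0,0,0,7,200, 0,0,0,0,0,14,200, 0,0,0,0,0,21,200, 0,0,0,0,0,28,200, 0,0,0,0,0,35,200]' 40
python3 -m crank '[0,0,0,0,0,7,200, 0,0,0,0,0,14,200, 0,0,0,0,0,21,200, 0,0,0,0,0,28,200, 0,0,0,0,0,35,200]' 40
python3 -m crank '[0,0,0,0,0,7,200, 0,0,0,0,0,14,200, 0,0,0,0,0,21,200, 0,0,0,0,0,28,200, 0,0,0,0,0,32,200]' 40
python3 -m crank '[-6,-30,0,0,0,0,200, -12,-60,0,0,0,0,200, -18,-95,0,0,0,0,200, -24,-130,0,0,0,0,200, -30,-154,0,0,0,0,200]' 40
python3 - <<'E'
from h import *
o=pos();c=robot.camera("wrist");save(c,"pics/w2.png");np.save("w2.npy",[c,o]);print(o["position"],o["tool_rot"],o["q"])
E
```

```text
time: 6.13
position: [0.3983, 0.0335, 0.2003]
tool_rot: [0.8, 0.6, -0.0, -0.0]
ft_force: [-0.9, 0.5, -3.5]
grip_width: 0.0332
grip_force: 40.0
time: 6.55
position: [0.3983, 0.0335, 0.2002]
tool_rot: [0.943, 0.332, -0.0, -0.0]
ft_force: [-0.3, 0.1, -3.4]
grip_width: 0.0331
grip_force: 40.0
time: 6.97
position: [0.3983, 0.0334, 0.2003]
tool_rot: [0.998, 0.059, -0.0, -0.0]
ft_force: [-0.3, 0.0, -3.6]
grip_width: 0.0328
grip_force: 40.0
time: 7.38
position: [0.3486, 0.1843, 0.2003]
tool_rot: [0.998, 0.062, -0.0, -0.0]
ft_force: [0.5, -0.2, -2.8]
grip_width: 0.0332
grip_force: 40.0
[0.34860366 0.1842958  0.20031571] [ 9.98082256e-01  6.19005178e-02 -1.17413282e-04 -3.48546752e-04] [2.00429743e-01 3.04390874e-01 2.03542523e+00 1.00577281e-03
 8.01913152e-01 1.64664643e+00]
```

View pics/w2.png

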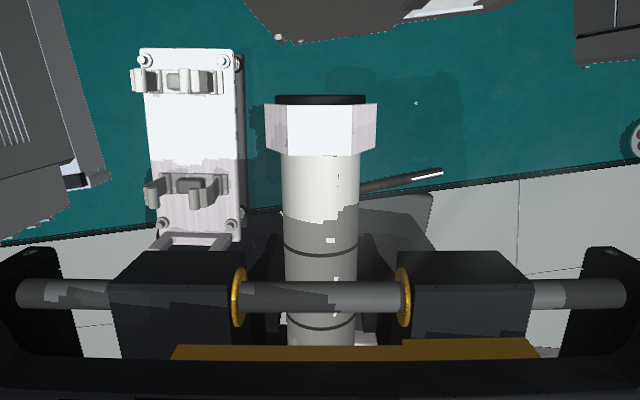

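The wrist view shows the far clip's bed near (180,83), the near clip's bed near (192,185), the fork at (195,240), and the held cartridge with its plain cap at the top and a ring at (320,250). I'll crop the cradle.

```bash
python3 - <<'E'
from h import *
c,o=np.load("w2.npy",allow_pickle=True)
a=c["pixels"][40:250,120:370,::-1];cv2.imwrite("pics/c2.png",cv2.resize(a,None,fx=2.8,fy=2.8,interpolation=cv2.INTER_CUBIC))
E
```

```text
(no output)
```

View pics/c2.png

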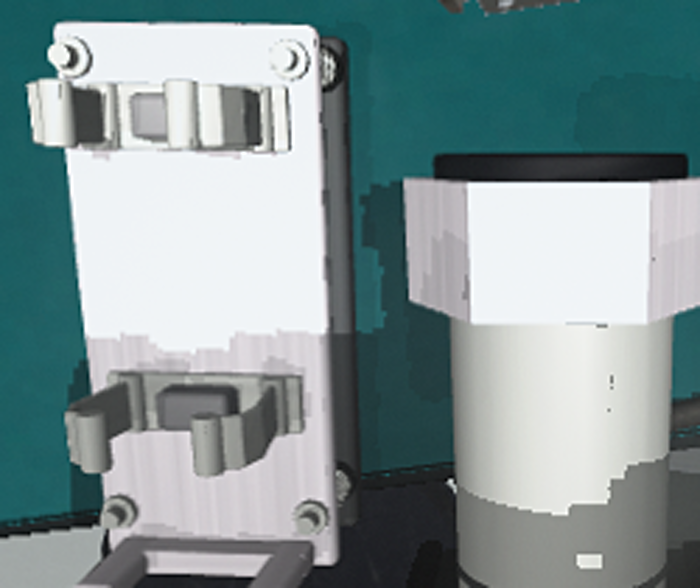

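```bash
python3 - <<'E'
from h import *
np.set_printoptions(precision=4,suppress=True)
c,o=np.load("w2.npy",allow_pickle=True);T=wristT(c,o)
f=lambda x,y,z:onz(c,(x/2.8+120,y/2.8+40),z,T)
L=[f(54,112,.091),f(182,114,.091),f(90,440,.091),f(206,445,.091)]
F=(L[0]+L[1])/2;N=(L[2]+L[3])/2;print(L,F,N,np.linalg.norm(F-N))
print('beds',f(151,114,.061),f(198,402,.061))
K=[f(56,22,.046),f(322,30,.046),f(338,562,.046)];print('corners',K,np.linalg.norm(K[0]-K[1]),np.linalg.norm(K[2]-K[1]),(K[0]+K[2])/2)
# held cartridge
zc=o["position"][2]-.0097
r=onz(c,(320.5,250),zc+.017,T);r2=onz(c,(321,325),zc+.017,T);cap=onz(c,(320,100),zc,T);print('rings',r,r2,'cap',cap)
M=R.from_quat(o["tool_rot"]).inv()
print([M.apply(x-o["position"])*1000 for x in(r,r2,cap)])
E
```

```text
[array([0.4205, 0.3182, 0.091 ]), array([0.4235, 0.2866, 0.091 ]), array([0.3369, 0.31  , 0.091 ]), array([0.3395, 0.2787, 0.091 ])] [0.422  0.3024 0.091 ] [0.3382 0.2943 0.091 ] 0.08413277925214428
beds [0.4219 0.3064 0.061 ] [0.3417 0.2916 0.061 ]
corners [array([0.4436, 0.3401, 0.046 ]), array([0.4498, 0.2646, 0.046 ]), array([0.2884, 0.2502, 0.046 ])] 0.07573559009609326 0.1620128244239082 [0.366  0.2952 0.046 ]
rings [0.3662 0.1864 0.2076] [0.3298 0.1816 0.2076] cap [0.4246 0.1939 0.1906]
[array([17.6912,  0.117 , -7.3035]), array([-18.9737,   0.384 ,  -7.2966]), array([76.6487, -0.1662,  9.6855])]
```

```bash
python3 - <<'E'
from h import *
np.set_printoptions(precision=4,suppress=True)
print(toolrel([.3804,.2984,.125],95.4))
E
```

```text
[array([  47.9, -106.4,   75.5]), array([  -0.2 ,   -0.26, -178.2 ]), array([-0.16,  0.13,  1.8 ])]
```

```bash

python3 -m crank '[10,-22,0,0,0,0.5,200, 20,-50,0,0,0,1,200, 35,-80,0,0,0,1.8,200, 48,-106.5,0,0,0,1.8,200, 48,-106.5,0,0,0,1.8,200]' 40
python3 -m crank '[0,0,15,0,0,0,200, 0,0,35,0,0,0,200, 0,0,55,0,0,0,200, 0,0,70,0,0,0,200, 0,0,75,0,0,0,200]' 40
python3 -m crank '[0,0,1,0,0,0,200, 0,0,3,0,0,0,200, 0,0,5,0,0,0,200, 0,0,6,0,0,0,200, 0,0,7,0,0,0,200]' 40
python3 - <<'E'
from h import *
print(toolrel([.3804,.2984,.1147],95.4), pos()["ft_force"])
E
```

```text
time: 7.85
position: [0.3879, 0.2986, 0.2009]
tool_rot: [0.999, 0.047, 0.004, -0.002]
ft_force: [0.5, 0.1, -3.9]
grip_width: 0.033
grip_force: 40.0
time: 8.27
position: [0.3827, 0.2927, 0.1233]
tool_rot: [0.999, 0.046, -0.002, 0.001]
ft_force: [0.4, -0.7, -3.4]
grip_width: 0.0326
grip_force: 40.0
time: 8.68
position: [0.385, 0.2943, 0.1192]
tool_rot: [0.999, 0.046, 0.001, -0.0]
ft_force: [-0.0, 0.3, -3.9]
grip_width: 0.0331
grip_force: 40.0
[array([-4.2, -4.5,  4.5]), array([-1.4000e-01,  5.0000e-02,  1.7991e+02]), array([-0.03, -0.09, -0.09])] [-0.01394098  0.30049078 -3.90857275]
```

```bash

python3 -m crank '[-2,-2,0,0,0,0,200, -4,-4.5,0,0,0,0,200, -4,-4.5,0,0,0,0,200, -4,-4.5,0,0,0,0,200, -4,-4.5,0,0,0,0,200]' 40
python3 - <<'E'
from h import *
o=pos();c=robot.camera("wrist");save(c,"pics/w3.png");np.save("w3.npy",[c,o]);print(toolrel([.3804,.2984,.1147],95.4), o["ft_force"],pos()["position"])
E
```

```text
time: 9.1
position: [0.3801, 0.2984, 0.1187]
tool_rot: [0.999, 0.047, 0.0, -0.0]
ft_force: [-0.0, 1.0, -4.0]
grip_width: 0.0327
grip_force: 40.0
[array([ 0.2, -0. ,  3.9]), array([-2.0000e-02,  0.0000e+00,  1.7993e+02]), array([-0.  , -0.02, -0.07])] [-0.02240768  0.9655034  -3.96567695] [0.38018144 0.29837883 0.11863782]
```

View pics/w3.png

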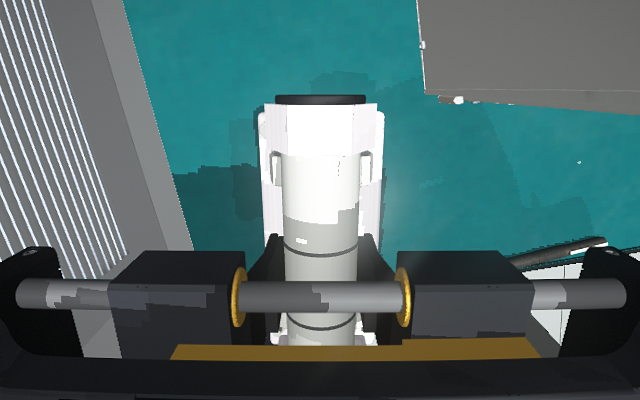

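The tube is centred over the cradle, with the far jaws at (274,168) and (365,168) either side of its centreline at x = 320. Next I lower it onto the jaw tips.

```bash

python3 -m crank '[0,0,1,0,0,0,200, 0,0,2,0,0,0,200, 0,0,3,0,0,0,200, 0,0,3.5,0,0,0,200, 0,0,4,0,0,0,200]' 40
python3 -m crank '[0,0,0.5,0,0,0,200, 0,0,1,0,0,0,200, 0,0,1,0,0,0,200, 0,0,1,0,0,0,200, 0,0,1,0,0,0,200]' 40
```

```text
time: 9.57
position: [0.3801, 0.2982, 0.1145]
tool_rot: [0.999, 0.046, -0.0, 0.0]
ft_force: [-0.4, -1.3, -0.1]
grip_width: 0.033
grip_force: 40.0
time: 9.98
position: [0.3802, 0.2982, 0.1138]
tool_rot: [0.999, 0.046, 0.0, 0.0]
ft_force: [-0.4, -2.1, 3.2]
grip_width: 0.0332
grip_force: 40.0
```

```bash

python3 -m crank '[0,0,-0.5,0,0,0,185, 0,0,-0.5,0,0,0,150, 0,0,-0.5,0,0,0,110, 0,0,-0.5,0,0,0,100, 0,0,-0.5,0,0,0,100]' 40
python3 -m crank '[0,0,-10,0,0,0,100, 0,0,-22,0,0,0,100, 0,0,-38,0,0,0,100, 0,0,-50,0,0,0,100, 0,0,-55,0,0,0,100]' 40
python3 -m crank '[-15,0,0,0,0,0,255, -30,0,0,0,0,0,255, -42,0,0,0,0,0,255, -42,0,0,0,0,0,255, -42,0,0,0,0,0,255]' 40
python3 -m crank '[0,0,5,0,0,0,255, 0,0,10,0,0,0,255, 0,0,15,0,0,0,255, 0,0,15,0,0,0,255, 0,0,15,0,0,0,255]' 40
python3 - <<'E'
from h import *
o=pos();c=robot.camera("wrist");save(c,"pics/w4.png");np.save("w4.npy",[c,o])
print(o["position"],o["ft_force"],toolrel([.3384,.2945,.15]))
E
```

```text
time: 10.4
position: [0.3804, 0.2986, 0.114]
tool_rot: [0.999, 0.046, 0.0, -0.0]
ft_force: [-0.7, -0.2, 0.4]
grip_width: 0.048
grip_force: 0.0
time: 10.82
position: [0.381, 0.2988, 0.1704]
tool_rot: [0.999, 0.046, 0.001, -0.001]
ft_force: [0.4, 0.5, 0.2]
grip_width: 0.0527
grip_force: 0.0
time: 11.23
position: [0.3375, 0.2912, 0.1688]
tool_rot: [0.999, 0.047, -0.001, 0.003]
ft_force: [2.6, -16.5, 4.9]
grip_width: 0.0272
grip_force: 0.0
time: 11.65
position: [0.3372, 0.2912, 0.1532]
tool_rot: [0.999, 0.047, -0.002, 0.003]
ft_force: [2.6, -14.0, -0.1]
grip_width: 0.0016
grip_force: 0.0
[0.33724746 0.29115647 0.15321406] [  2.61002683 -13.96008022  -0.14270899] [array([ 1.5, -3.3,  3.2])]
```

View pics/w4.png

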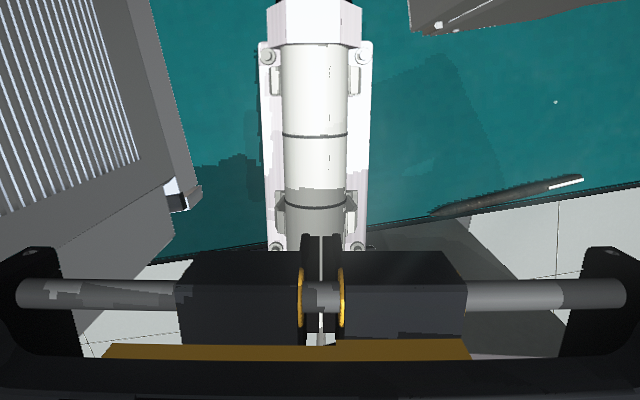

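The closed fingertips are over the stub-side clip at (320,245). The body is brushing the instrument on the left, giving −14 N in y, so I'll yaw along its face and come in a few mm.

```bash

python3 -m crank '[2,3,-3,0,0,-3,255, 4,3,-3,0,0,-6,255, 6,2,-3,0,0,-9,255, 6,1,-3,0,0,-9,255, 6,1,-3,0,0,-9,255]' 40
python3 - <<'E'
from h import *
o=pos();print(o["position"],o["ft_force"],toolrel([.344,.295,.15]))
E
```

```text
time: 12.12
position: [0.3444, 0.2941, 0.1568]
tool_rot: [0.992, 0.124, -0.0, -0.0]
ft_force: [-0.7, -0.6, 0.7]
grip_width: 0.0005
grip_force: 0.0
[0.34437256 0.29405686 0.15680001] [-0.72836595 -0.62111417  0.73500669] [array([-0.1, -1. ,  6.8])]
```

Clear now. Pressing down.

```bash

python3 -m crank '[0,0,3,0,0,0,255, 0,0,6,0,0,0,255, 0,0,8,0,0,0,255, 0,0,10,0,0,0,255, 0,0,11,0,0,0,255]' 40
python3 -m crank '[0,0,1,0,0,0,255, 0,0,2,0,0,0,255, 0,0,3,0,0,0,255, 0,0,4,0,0,0,255, 0,0,5,0,0,0,255]' 40
```

```text
time: 12.53
position: [0.3441, 0.2939, 0.1458]
tool_rot: [0.992, 0.125, -0.0, 0.0]
ft_force: [-0.7, -0.8, 2.2]
grip_width: 0.0006
grip_force: 1.4
time: 12.95
position: [0.3441, 0.2939, 0.1413]
tool_rot: [0.992, 0.125, -0.0, 0.0]
ft_force: [-2.1, -0.9, 6.1]
grip_width: 0.0006
grip_force: 3.3
```

```bash

python3 -m crank '[0,0,0.8,0,0,0,255, 0,0,1.6,0,0,0,255, 0,0,2.4,0,0,0,255, 0,0,3.2,0,0,0,255, 0,0,4,0,0,0,255]' 40
```

```text
time: 13.37
position: [0.3441, 0.2939, 0.1376]
tool_rot: [0.992, 0.125, -0.0, -0.0]
ft_force: [-2.8, -1.2, 9.3]
grip_width: 0.0005
grip_force: 4.8
```

```bash

python3 -m crank '[0,0,0.8,0,0,0,255, 0,0,1.6,0,0,0,255, 0,0,2.4,0,0,0,255, 0,0,3.2,0,0,0,255, 0,0,3.2,0,0,0,255]' 40
```

```text
time: 13.78
position: [0.3442, 0.294, 0.1346]
tool_rot: [0.992, 0.125, 0.0, -0.0]
ft_force: [-2.4, -1.7, 11.1]
grip_width: 0.0005
grip_force: 5.8
```

```bash

python3 -m crank '[0,0,0.5,0,0,0,255, 0,0,1,0,0,0,255, 0,0,1.5,0,0,0,255, 0,0,2,0,0,0,255, 0,0,2,0,0,0,255]' 40
```

```text
time: 14.2
position: [0.3436, 0.2938, 0.1323]
tool_rot: [0.992, 0.125, -0.001, 0.0]
ft_force: [-3.0, -0.5, 6.6]
grip_width: 0.0004
grip_force: 3.3
```

```bash

python3 -m crank '[0,0,0.5,0,0,0,255, 0,0,1,0,0,0,255, 0,0,1.5,0,0,0,255, 0,0,1.5,0,0,0,255, 0,0,1.5,0,0,0,255]' 40
```

```text
time: 14.62
position: [0.3447, 0.294, 0.1302]
tool_rot: [0.992, 0.125, 0.0, -0.0]
ft_force: [0.6, 0.4, -0.1]
grip_width: 0.0003
grip_force: 0.0
```

The force rose to 11 N, then dropped to zero, so the near clip has given. Next is the far end.

```bash

python3 -m crank '[0,0,-10,0,0,0,255, 0,0,-20,0,0,0,255, 0,0,-30,0,0,0,255, 0,0,-36,0,0,4,255, 0,0,-36,0,0,10,255]' 40
python3 - <<'E'
from h import *
o=pos();print(o["position"],o["ft_force"],toolrel([.415,.3015,.165],94))
E
```

```text
time: 15.03
position: [0.3425, 0.2913, 0.1667]
tool_rot: [0.999, 0.039, -0.002, 0.003]
ft_force: [-5.5, -17.8, 1.8]
grip_width: 0.0006
grip_force: 0.0
[0.34252125 0.29130464 0.16668059] [ -5.51529743 -17.75088945   1.84716962] [array([73.1, -4.6,  1.3]), array([  -0.37,    0.55, -179.57]), array([0.35, 0.24, 0.43])]
```

```bash

python3 -m crank '[10,4,0,0,0,0,255, 25,3,0,0,0,0,255, 45,0,0,0,0,0,255, 60,-2,0,0,0,0,255, 71,-3,0,0,0,0,255]' 40
python3 -m crank '[0,0,0,0,0,0,255, 0,0,0,0,0,0,255, 0,0,0,0,0,0,255, 0,0,0,0,0,0,255, 0,0,0,0,0,0,255]' 40
python3 - <<'E'
from h import *
o=pos();c=robot.camera("wrist");save(c,"pics/w5.png");np.save("w5.npy",[c,o]);print(o["position"],o["ft_force"],toolrel([.415,.3015,.165],94))
E
```

```text
time: 15.45
position: [0.4172, 0.3028, 0.1664]
tool_rot: [0.999, 0.038, 0.001, -0.0]
ft_force: [0.4, -0.0, 0.0]
grip_width: 0.0003
grip_force: 0.0
time: 15.87
position: [0.4141, 0.3021, 0.1663]
tool_rot: [0.999, 0.038, -0.0, 0.0]
ft_force: [0.4, 0.8, -0.5]
grip_width: 0.0001
grip_force: 0.0
[0.41411595 0.30214882 0.16634901] [ 0.40510612  0.75835981 -0.51685572] [array([0.6, 0.8, 1.4]), array([-3.0000e-02,  1.0000e-02, -1.7965e+02]), array([0.01, 0.02, 0.35])]
```

View pics/w5.png

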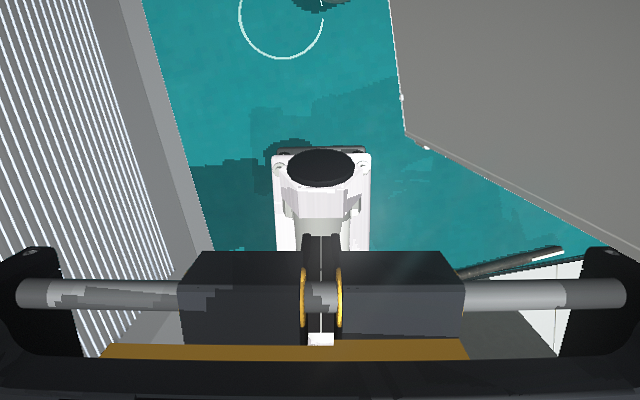

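The plain end is raised, with its black disc at (320,168) and the fingertips over the tube, so the stub end is down. Now I press the far end.

```bash

python3 -m crank '[0,0,4,0,0,0,255, 0,0,8,0,0,0,255, 0,0,12,0,0,0,255, 0,0,16,0,0,0,255, 0,0,19,0,0,0,255]' 40
python3 -m crank '[0,0,1,0,0,0,255, 0,0,2,0,0,0,255, 0,0,3,0,0,0,255, 0,0,3,0,0,0,255, 0,0,3,0,0,0,255]' 40
```

```text
time: 16.33
position: [0.4151, 0.3023, 0.147]
tool_rot: [0.999, 0.038, 0.0, 0.0]
ft_force: [-0.6, 0.4, 4.9]
grip_width: 0.0004
grip_force: 2.4
time: 16.75
position: [0.4152, 0.3024, 0.1448]
tool_rot: [0.999, 0.038, 0.0, -0.0]
ft_force: [-0.6, -0.4, 5.1]
grip_width: 0.0005
grip_force: 2.9
```

```bash

python3 -m crank '[0,0,1,0,0,0,255, 0,0,2,0,0,0,255, 0,0,3,0,0,0,255, 0,0,4,0,0,0,255, 0,0,4,0,0,0,255]' 40
```

```text
time: 17.17
position: [0.4163, 0.3027, 0.1411]
tool_rot: [0.999, 0.038, 0.002, -0.001]
ft_force: [0.8, -0.1, 5.8]
grip_width: 0.0005
grip_force: 2.7
```

```bash

python3 -m crank '[0,0,1,0,0,0,255, 0,0,2,0,0,0,255, 0,0,3,0,0,0,255, 0,0,3,0,0,0,255, 0,0,3,0,0,0,255]' 40
```

```text
time: 17.58
position: [0.4168, 0.3029, 0.1381]
tool_rot: [0.999, 0.038, 0.002, -0.001]
ft_force: [2.4, 0.1, 4.9]
grip_width: 0.0007
grip_force: 2.1
```

```bash

python3 -m crank '[0,0,1,0,0,0,255, 0,0,2,0,0,0,255, 0,0,3,0,0,0,255, 0,0,3,0,0,0,255, 0,0,3,0,0,0,255]' 40
```

```text
time: 18.0
position: [0.4145, 0.3021, 0.134]
tool_rot: [0.999, 0.038, -0.001, 0.0]
ft_force: [1.5, 0.3, 2.6]
grip_width: 0.0003
grip_force: 1.2
```

```bash

python3 -m crank '[0,0,0.5,0,0,0,255, 0,0,1,0,0,0,255, 0,0,1.5,0,0,0,255, 0,0,2,0,0,0,255, 0,0,2,0,0,0,255]' 40
```

```text
time: 18.42
position: [0.4148, 0.3022, 0.1322]
tool_rot: [0.999, 0.038, -0.0, 0.0]
ft_force: [1.2, 0.2, 2.4]
grip_width: 0.0004
grip_force: 0.9
```

```bash
cat >> h.py <<'E'
def disc(c):
    m=(c["pixels"].max(2)<45).astype(np.uint8); m[:60]=0;m[235:]=0;m[:,:250]=0;m[:,390:]=0
    n,l,s,ce=cv2.connectedComponentsWithStats(m)
    return [(s[i].tolist(),ce[i].round(1).tolist()) for i in range(1,n) if s[i,4]>60]
E
python3 - <<'E'
from h import *
c,o=np.load("w5.npy",allow_pickle=True);print(disc(c))
c,o=np.load("w3.npy",allow_pickle=True);print(disc(c))
o=pos();c=robot.camera("wrist");save(c,"pics/w6.png");np.save("w6.npy",[c,o]);print(disc(c))
E
```

```text
[([287, 149, 68, 36, 658], [312.1, 158.9])]
[]
[([285, 154, 27, 12, 66], [296.3, 158.5])]
```

```bash
python3 - <<'E'
from h import *
for n in("w3","w5","w6"):
    c,o=np.load(n+".npy",allow_pickle=True);g=c["pixels"][:,316:325].mean(1).astype(int)
    print(n,[(r,*g[r]) for r in range(84,240,4)])
    row=c["pixels"][:,:,0].astype(int)
E
```

```text
w3 [(84, np.int64(40), np.int64(126), np.int64(131)), (88, np.int64(43), np.int64(127), np.int64(132)), (92, np.int64(45), np.int64(128), np.int64(133)), (96, np.int64(67), np.int64(68), np.int64(72)), (100, np.int64(81), np.int64(83), np.int64(87)), (104, np.int64(66), np.int64(68), np.int64(72)), (108, np.int64(255), np.int64(255), np.int64(255)), (112, np.int64(255), np.int64(255), np.int64(255)), (116, np.int64(255), np.int64(255), np.int64(255)), (120, np.int64(255), np.int64(255), np.int64(255)), (124, np.int64(255), np.int64(255), np.int64(255)), (128, np.int64(255), np.int64(255), np.int64(255)), (132, np.int64(255), np.int64(255), np.int64(255)), (136, np.int64(255), np.int64(255), np.int64(255)), (140, np.int64(255), np.int64(255), np.int64(255)), (144, np.int64(255), np.int64(255), np.int64(255)), (148, np.int64(255), np.int64(255), np.int64(255)), (152, np.int64(255), np.int64(255), np.int64(255)), (156, np.int64(254), np.int64(254), np.int64(254)), (160, np.int64(254), np.int64(254), np.int64(253)), (164, np.int64(254), np.int64(254), np.int64(253)), (168, np.int64(254),
[... 4181 characters left out ...]
64(255), np.int64(255)), (188, np.int64(255), np.int64(255), np.int64(255)), (192, np.int64(255), np.int64(255), np.int64(255)), (196, np.int64(255), np.int64(255), np.int64(255)), (200, np.int64(241), np.int64(239), np.int64(241)), (204, np.int64(241), np.int64(239), np.int64(241)), (208, np.int64(241), np.int64(239), np.int64(241)), (212, np.int64(241), np.int64(238), np.int64(241)), (216, np.int64(241), np.int64(238), np.int64(241)), (220, np.int64(210), np.int64(212), np.int64(207)), (224, np.int64(210), np.int64(212), np.int64(208)), (228, np.int64(210), np.int64(212), np.int64(207)), (232, np.int64(209), np.int64(212), np.int64(207)), (236, np.int64(104), np.int64(107), np.int64(105))]
```

The disc's apparent height fell from 38 to 31 rows, so the tube is still tilted and coming down. I'll press on.

```bash

python3 -m crank '[0,0,0.8,0,0,0,255, 0,0,1.6,0,0,0,255, 0,0,2.4,0,0,0,255, 0,0,3,0,0,0,255, 0,0,3,0,0,0,255]' 40
```

```text
time: 18.88
position: [0.4141, 0.302, 0.1288]
tool_rot: [0.999, 0.038, -0.001, 0.0]
ft_force: [0.4, -0.8, 0.3]
grip_width: 0.0004
grip_force: 0.0
```

```bash

python3 -m crank '[0,0,0.8,0,0,0,255, 0,0,1.6,0,0,0,255, 0,0,2.4,0,0,0,255, 0,0,3,0,0,0,255, 0,0,3,0,0,0,255]' 40
```

```text
time: 19.3
position: [0.4148, 0.3022, 0.1262]
tool_rot: [0.999, 0.038, -0.0, 0.0]
ft_force: [0.2, 0.1, -0.3]
grip_width: 0.0006
grip_force: 0.0
```

The force dropped to zero. I'll probe the tube top here, which should touch at TCP ≈ 0.120 if it's home.

```bash

python3 -m crank '[0,0,1,0,0,0,255, 0,0,2,0,0,0,255, 0,0,3,0,0,0,255, 0,0,4,0,0,0,255, 0,0,4,0,0,0,255]' 40
python3 -m crank '[0,0,0.5,0,0,0,255, 0,0,1,0,0,0,255, 0,0,1.5,0,0,0,255, 0,0,2,0,0,0,255, 0,0,2,0,0,0,255]' 40
```

```text
time: 19.72
position: [0.4149, 0.3022, 0.1221]
tool_rot: [0.999, 0.038, -0.0, 0.0]
ft_force: [-1.2, -0.9, -0.3]
grip_width: 0.0002
grip_force: 0.0
time: 20.13
position: [0.415, 0.3023, 0.1203]
tool_rot: [0.999, 0.038, -0.0, -0.0]
ft_force: [-0.2, 0.7, -0.4]
grip_width: 0.0004
grip_force: 0.0
```

```bash

python3 -m crank '[0,0,-5,0,0,0,255, 0,0,-15,0,0,0,255, 0,0,-25,0,0,0,255, 0,0,-35,0,0,0,255, 0,0,-40,0,0,0,255]' 40
python3 -m crank '[-12,1,0,0,0,0,255, -24,1,0,0,0,-3,255, -36,1,0,0,0,-6,255, -48,1,0,0,0,-6,255, -55,1,0,0,0,-6,255]' 40
python3 -m crank '[0,0,8,0,0,0,255, 0,0,16,0,0,0,255, 0,0,24,0,0,0,255, 0,0,30,0,0,0,255, 0,0,33,0,0,0,255]' 40
python3 - <<'E'
from h import *
o=pos();c=robot.camera("wrist");save(c,"pics/w7.png");g=c["pixels"][:,316:325].mean((1,2)).astype(int);print(g[20:240:4].tolist(),o["ft_force"])
E
```

```text
time: 20.55
position: [0.4159, 0.3027, 0.1625]
tool_rot: [0.999, 0.038, 0.002, -0.001]
ft_force: [-0.2, 0.2, 0.3]
grip_width: 0.0009
grip_force: 0.0
time: 20.97
position: [0.3596, 0.2963, 0.1609]
tool_rot: [0.996, 0.09, 0.001, 0.001]
ft_force: [5.2, -7.5, -0.9]
grip_width: 0.0003
grip_force: 0.0
time: 21.38
position: [0.3598, 0.2963, 0.1271]
tool_rot: [0.996, 0.09, -0.0, 0.001]
ft_force: [-0.4, -5.7, 2.8]
grip_width: 0.0005
grip_force: 0.0
[88, 89, 90, 91, 51, 35, 255, 253, 253, 253, 253, 253, 253, 253, 253, 253, 253, 248, 248, 248, 249, 249, 249, 250, 250, 250, 250, 250, 250, 248, 246, 247, 247, 247, 247, 247, 248, 248, 155, 250, 248, 248, 186, 184, 184, 183, 183, 183, 182, 182, 181, 181, 180, 179, 77] [-0.37970882 -5.67012758  2.79546736]
```

```bash

python3 -m crank '[0,3,0,0,0,0,255, 0,3,1,0,0,0,255, 0,3,2,0,0,0,255, 0,3,3,0,0,0,255, 0,3,3,0,0,0,255]' 40
python3 -m crank '[0,0,1,0,0,0,255, 0,0,2,0,0,0,255, 0,0,3,0,0,0,255, 0,0,3.5,0,0,0,255, 0,0,3.5,0,0,0,255]' 40
```

```text
time: 21.85
position: [0.3607, 0.2944, 0.1244]
tool_rot: [0.996, 0.09, 0.0, -0.0]
ft_force: [-0.6, -0.5, -0.0]
grip_width: 0.0005
grip_force: 0.0
time: 22.27
position: [0.3606, 0.2942, 0.1207]
tool_rot: [0.996, 0.09, -0.0, 0.0]
ft_force: [0.4, -0.0, 0.5]
grip_width: 0.0004
grip_force: 0.0
```

Both ends are down. I'll retreat and check the axial position by the ring.

```bash

python3 -m crank '[0,0,-10,0,0,0,255, 0,0,-30,0,0,0,255, 0,0,-50,0,0,0,255, 0,0,-70,0,0,0,255, 0,0,-90,0,0,0,255]' 40
python3 -m crank '[0,0,0,0,0,0,255, 0,0,0,0,0,0,255, 0,0,0,0,0,0,255, 0,0,0,0,0,0,255, 0,0,0,0,0,0,255]' 40
python3 - <<'E'
from h import *
np.set_printoptions(precision=4,suppress=True)
o=pos();c=robot.camera("wrist");T=wristT(c,o);save(c,"pics/w8.png")
u=proj(c,np.array([.3801,.2984,.095]),T);print('expected mid px',u)
ux=[proj(c,np.array([.3801,.2984,.095])+s*np.array([.9954,.0958,0])*.001,T) for s in(-18,18,62,80)];print('exp rings, cap in, cap out',ux)
k=int(u[0]);g=c["pixels"][:,k-3:k+4].mean((1,2));d=np.diff(g);print([(int(r),int(d[r])) for r in np.where(abs(d)>15)[0]])
E
```

```text
time: 22.68
position: [0.3604, 0.2941, 0.2117]
tool_rot: [0.996, 0.09, -0.0, 0.0]
ft_force: [0.2, 0.7, -0.5]
grip_width: 0.0005
grip_force: 0.0
time: 23.1
position: [0.3601, 0.2938, 0.2098]
tool_rot: [0.996, 0.09, -0.001, 0.0]
ft_force: [0.5, -0.1, 0.9]
grip_width: 0.0005
grip_force: 0.0
expected mid px (np.float64(319.0392204664814), np.float64(173.55505543260705))
exp rings, cap in, cap out [(np.float64(317.04155064239774), np.float64(196.65046958854558)), (np.float64(321.11906781160195), np.float64(149.5276546355151)), (np.float64(326.5608767156354), np.float64(86.7496049882839)), (np.float64(328.9365776635855), np.float64(59.38407477039297))]
[(52, -33), (53, -26), (57, 179), (58, 41), (145, -79), (146, -26), (147, 111), (169, -20), (177, 45), (180, -24), (187, 26), (189, 26), (193, -97), (194, 19), (195, 88), (231, -40), (235, -120), (236, -16), (267, -26), (311, 21), (331, -37), (333, -23), (344, 24), (345, 37), (360, -32), (361, -20)]
```

The rings are at rows 146 and 194, against 149.5 and 196.7 expected: about 2 mm axial offset, and level. Handing in.

```bash
python3 -c "
from rig import robot
print(robot.hand_in())"
```

```text
the job is handed in; nothing more can be done
None
```

I snapped the cartridge into both clips, stub end at the fork, and handed the job in at about 23 s. By fingertip probing and ring position it lies level, with both ends home and about 2 mm off along its axis; `hand_in()` gave no verdict. The peak press force was about 11 N. The gripper body brushed the instrument beside the cradle (up to 18 N, limit 40 N), and I sent it nowhere near the jar, wash bottle or cylinder but did not re-check where they stand.

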